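Nest the middle-sized tapered sleeve loosely in the steel cone

TASK

Take the middle-sized of the three grey tapered sleeves by its straight collar and nest it, narrow end down, in the spring-mounted steel cone on the stand. Lower it well into the cone before letting go, and stop before it wedges: let it rest there loosely by its own weight, upright, without pushing the cone down on its springs. Leave the small and the large sleeve standing where they are.

Things in the scene. Friction and masses are not known exactly. Their poses are not given: they have to be found in the camera images.
- sleeve_middle_center (a point): middle-sized grey sleeve, loose, about 60 g, 72 mm high, upright on its narrow end. Lower 42 mm: taper, diameter 32 mm at the foot to 49 mm; upper 30 mm: straight round collar, 49 mm, gripped across from above in any yaw (collar's middle is 21 mm above this point). Hollow, open at both ends, wall 4 mm. Point on the axis, half-way up (36 mm over the foot); z up the axis
- cone_mouth (a point): centre of the rim of a steel cone on a fixed stand (base 100 mm wide); rim 85 mm over the bench; z up. Bore 44 mm at the rim, 24 mm at its open lower end 50 mm below, wall 4 mm. Same taper as the sleeves: at loose rest the middle sleeve's centre is about 6 mm above the rim (foot 30 mm below it, collar from 12 mm above). Pressed, the cone sinks on springs (about 2 N, then 1.5 N/mm)
- sleeve_small_center (a point): the small grey sleeve, to be left alone: loose, 52 mm high, 20 mm diameter at the foot, collar 32 mm in diameter. The point is on the axis, half-way up (26 mm above the foot); z up.
- sleeve_large_center (a point): the large grey sleeve, to be left alone: loose, 72 mm high, 48 mm diameter at the foot, collar 65 mm in diameter. The point is on the axis, half-way up (36 mm above the foot); z up.
There are look-alikes about, which are no part of the job. Leave any red look-alike of the part that bears sleeve_middle_center alone.

How it is judged:
By the outcome, as a careful person would: the job done as asked, in the order asked, and still so for the second after the job is handed in, with the robot touching nothing.
It also fails if it takes over 43 s, if anything falls off the work surface, if the arm or the gripper's body presses on something with over 40 N, if the wrist force passes 120 N, or if a joint passes its speed limit or range.

ROBOT

A 7-joint arm with a two-finger parallel gripper is mounted at the origin on a cart in front of the work surface, level with it; the furniture and walls round the work are solid. World frame = base frame: x ahead of the robot, y to its left, z up, the work surface at z = 0. Lengths are in m, angles in rad, forces in N, time in s.
With the tool pointing down it reaches from about 0.4 to 0.875 m from the base axis. Payload 19.3 kg.
Tool frame: the origin (TCP) lies midway between the tips of the shut fingers; the grasp point (between the pads) lies 19 mm behind it; z points along the fingers, y is the line along which they close (so a half turn about z gives the same grasp; the last joint's range is limited). The gripper opens to 85 mm and grips with 20 to 120 N. Pads are 22 mm wide; open, the fingers measure 114 mm over their backs; the gripper's body (76 mm by 85 mm) begins 54 mm behind the grasp point. The pads swing forward as they close: fully open they stand 13 mm farther back than shut.
Start: joints at [-1.336, 0.521, -0.036, 1.599, 0.021, 1.021, -0.113], TCP at [0.188, 0.596, 0.202] pointing down, gripper open.
Joint ranges: [-2.91, 2.91], [-0.3, 2.13], [-1.5, 1.42], [0.17, 2.43], [-1.26, 4.41], [0.16, 1.93], [-2.52, 2.52]. Speed limits (rad/s): [1.89, 1.89, 2.39, 2.39, 3.01, 3.01, 3.01].

INTERFACE

Orientations are given as [roll, pitch, yaw] about the fixed x, y, z axes, in that order (R = Rz(yaw) Ry(pitch) Rx(roll)).
In Python, from workcell import telemetry, grab_frame, calibration, bot, outline_of, landmark_of gives the robot as it stands. The module is installed in compiled form; this text tells all that it offers.
- The arm moves only by the shell command python3 -m inch 'ROWS' [FORCE]. ROWS is JSON, a list of rows, each a list of 7 numbers: the shift along the tool's x, y, z in m, then the turn, a rotation vector about the tool's x, y, z in rad, then the closure, from 0 (fully open) to 1 (shut). A call has 1 to 5 rows; each row shifts and turns the commanded pose from where the row before left it, along the tool's axes as they then stand; what a row does not reach is not made up. A row lasts 1/10 s, in which the tool goes at most 50 mm and 8.59 degrees, less where a joint would pass 70% of its speed; a pose out of reach is approached as far as the arm can. A call is refused whole if a number of a shift passes 0.05 or a number of a turn 0.15, either way. A call with a gripper value outside its range is refused whole. The fingers move at their own pace and stop on an object; FORCE is the grip in N (left out, the last holds). Time passes only in rows, so rows that do not move let the fingers close. It gives the time, the measured TCP pose, the force, the opening and the grip force at its end, in the units of the state.
- telemetry.observe(): the state, without advancing time (a new reading comes with each control period).
- grab_frame(name): name is "scene" or "top" or "wrist"; returns the picture (480x640x3 uint8, red, green, blue); there is no depth.
- calibration(name): a dict with "fovy" (degrees; the focal length in pixels is half the picture's height over the tangent of half this angle, whatever the lens; pixels are square), "cx", "cy" (the principal point, pixels), "pose" (4x4, takes a point from camera to world coordinates). Camera axes: x right, y down, z forward; pixel columns grow to the right and rows downward; lengths in m; the calibration is good to about 2 mm. A picture is of the moment at which its call begins: read the wrist's pose just before it. calibration takes no time and is no camera call; for the wrist camera it gives the pose at the moment of the call.
- bot.job_done(): hands the job in; it is judged then, once.
Trained networks look in the newest picture that a camera, given by its name, has taken for a name from the list of things; names that differ only in an ending like _2 or _b are one class to them, and where a whole thing is asked for, a point or a joint stands for the part that bears it (a point fixed in the world has none). Each returns a list of dicts, best first, with "score" (0 to 1); they miss things now and then, are a little off and sometimes report something else, mostly with a low value. They report only what shows in the picture. A call takes as long as a camera call. They do not tell look-alikes from the thing itself.
- outline_of(label, camera): "region" (480x640 bool, what is visible of it) and "rect" ([left, top, right, bottom] in pixels, round what is visible of it).
- landmark_of(label, camera): "xy" ([column, row] in pixels: a listed point, or the origin of a listed thing).
The state is a dict: "clock": time; "qpos": joint angles; "qd": joint speeds; "joint_efforts": joint torques, N m; "position": TCP position; "tool_rot": TCP orientation; "force": force on the tool from outside, world axes, zero at the start; "moment": the same for the moment, N m; "grip_width": finger opening in m; "finger_force": force on a finger pad.
Only numpy, scipy, OpenCV 4.12 (cv2) and the standard library are available. Lean on these libraries where they do the work, as an engineer would, in place of code of your own. Each camera call takes 0.05 s, during which the arm holds its last target. There are 200 camera calls.

## Working session

There is one attempt and no reset: what is moved stays moved. The work goes in short steps, Python scripts to look and compute and a shell command to move; the robot and the scene stay as the last step left them, time stands still between calls to the robot, and variables do not carry over. Pictures are saved under pics/ and viewed, at most 10 in all, crops included, and the job is handed in when it is done.

```bash
mkdir -p pics; cat > h.py <<'E'
import numpy as np, cv2
from workcell import telemetry, grab_frame, calibration, bot, outline_of, landmark_of
def ray(cam,xy,c=None):
    c=c or calibration(cam); f=240/np.tan(np.radians(c["fovy"])/2)
    P=np.array(c["pose"]); d=P[:3,:3]@np.array([(xy[0]-c["cx"])/f,(xy[1]-c["cy"])/f,1]); return P[:3,3],d
def at_z(cam,xy,z):
    o,d=ray(cam,xy); return o+d*(z-o[2])/d[2]
def tri(a,b):
    A=np.zeros((3,3));B=np.zeros(3)
    for o,d in (a,b):
        d=d/np.linalg.norm(d);M=np.eye(3)-np.outer(d,d);A+=M;B+=M@o
    return np.linalg.solve(A,B)
def save(im,n): cv2.imwrite("pics/"+n,im[:,:,::-1])
E
python3 - <<'E'
from h import *
np.set_printoptions(precision=4,suppress=True)
print(telemetry.observe())
Z={"sleeve_middle_center":.036,"cone_mouth":.085,"sleeve_small_center":.026,"sleeve_large_center":.036}
for cam in ("top","scene"):
    im=grab_frame(cam); save(im,cam+"0.png"); c=calibration(cam); print(cam,c["fovy"],np.array(c["pose"])[:3,3])
    for n,z in Z.items():
        for r in landmark_of(n,cam)[:4]: print(n,round(r["score"],2),np.round(r["xy"],1),at_z(cam,r["xy"],z))
E
```

```text
{'clock': 0.0, 'qpos': array([-1.3362,  0.522 , -0.0363,  1.6   ,  0.0212,  1.0211, -0.1128]), 'qd': array([-0.0005,  0.0016, -0.0011,  0.0005, -0.0006,  0.0013,  0.0003]), 'joint_efforts': array([ -0.0007, -92.7101,   1.9797, -36.9902,   0.0178,   0.0085,
         0.    ]), 'position': array([0.1875, 0.5958, 0.2014]), 'tool_rot': array([-3.1405,  0.0001,  2.8368]), 'force': array([ 0.5412, -0.2481,  0.8788]), 'moment': array([-0.0189, -0.044 , -0.0186]), 'finger_force': 0.0, 'grip_width': 0.08536042546578594}
top 46.645014810878976 [ 0.4612 -0.1655  1.0967]
sleeve_middle_center 0.94 [367.4 241.6] [ 0.5803 -0.2548  0.036 ]
sleeve_middle_center 0.77 [213.5 206.2] [0.6528 0.0411 0.036 ]
sleeve_middle_center 0.59 [347.9 288.7] [ 0.4907 -0.2159  0.036 ]
cone_mouth 0.81 [277.6 241.9] [ 0.5763 -0.0865  0.085 ]
sleeve_small_center 0.52 [352.2 205.6] [ 0.6524 -0.2276  0.026 ]
sleeve_large_center 0.86 [423.1 246.6] [ 0.5693 -0.3611  0.036 ]
scene 48.543714190656324 [0.0847 0.3565 0.5695]
sleeve_middle_center 0.76 [363.8 265. ] [ 0.4888 -0.2121  0.036 ]
sleeve_middle_center 0.75 [336.8 233.1] [ 0.5817 -0.254   0.036 ]
sleeve_middle_center 0.69 [173.1 297.5] [0.6548 0.0455 0.036 ]
cone_mouth 0.84 [264.  253.2] [ 0.584  -0.0811  0.085 ]
cone_mouth 0.3 [363.2 265.5] [ 0.4516 -0.1583  0.085 ]
sleeve_small_center 0.8 [297.1 229.5] [ 0.6529 -0.2258  0.026 ]
sleeve_large_center 0.64 [383.3 213.1] [ 0.5596 -0.364   0.036 ]
```

View pics/top0.png

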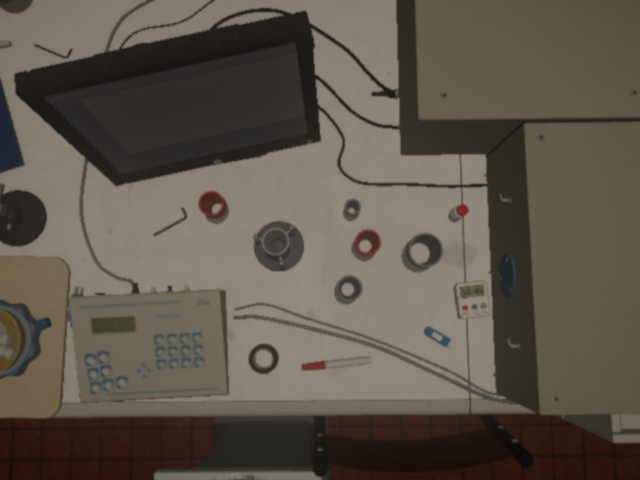

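View pics/scene0.png

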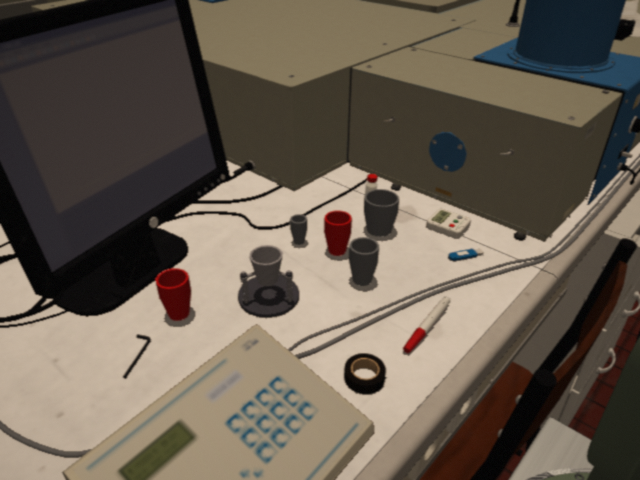

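The top view shows the grey middle sleeve at (348,289), red look-alikes at (212,206) and (367,243), the cone at (277,242), the small sleeve at (352,208) and the large one at (423,250). The scene view agrees, with the grey middle at (364,262) and the cone at (266,262). I'll move over to the sleeve.

```bash
cat >> h.py <<'E'
from scipy.spatial.transform import Rotation as Ro
def go(p,yaw=None):
    s=telemetry.observe(); R=Ro.from_euler("xyz",s["tool_rot"])
    sh=R.inv().apply(np.array(p)-s["position"]); tw=None
    if yaw is not None: tw=(R.inv()*Ro.from_euler("xyz",[np.pi,0,yaw])).as_rotvec()
    print("shift",np.round(sh,4),"turn",tw,"clock",s["clock"],"force",np.round(s["force"],2))
E
python3 -m inch '[[-0.04,-0.025,-0.006,0,0,0,0],[-0.042,-0.026,-0.006,0,0,0,0],[-0.042,-0.026,-0.006,0,0,0,0],[-0.042,-0.026,-0.006,0,0,0,0],[-0.042,-0.026,-0.006,0,0,0,0]]'
python3 -m inch '[[-0.042,-0.026,-0.006,0,0,0,0],[-0.042,-0.026,-0.006,0,0,0,0],[-0.042,-0.026,-0.006,0,0,0,0]]'
python3 - <<'E'
from h import *
go([.43,-.17,.25],2.72)
print(telemetry.observe()["qpos"])
E
```

```text
clock: 1.0
position: [0.3483, 0.409, 0.2324]
tool_rot: [3.141, 0.0, 2.837]
force: [0.6, 0.9, 0.2]
grip_width: 0.0858
finger_force: 0.0
clock: 1.3
position: [0.4451, 0.2968, 0.2505]
tool_rot: [3.141, 0.0, 2.837]
force: [1.0, 0.3, -0.4]
grip_width: 0.0852
finger_force: 0.0
shift [-1.256e-01 -4.498e-01  3.000e-04] turn [0.00056023 0.0002613  0.11688188] clock 1.3 force [ 0.97  0.35 -0.43]
[-0.75268889  0.32608828  0.06962103  1.78263415 -0.02600856  1.03313859
  0.59266791]
```

```bash

python3 -m inch '[[-0.0125,-0.045,0,0,0,0.0117,0],[-0.0125,-0.045,0,0,0,0.0117,0],[-0.0125,-0.045,0,0,0,0.0117,0],[-0.0125,-0.045,0,0,0,0.0117,0],[-0.0125,-0.045,0,0,0,0.0117,0]]'
python3 -m inch '[[-0.0125,-0.045,0,0,0,0.0117,0],[-0.0125,-0.045,0,0,0,0.0117,0],[-0.0125,-0.045,0,0,0,0.0117,0],[-0.0125,-0.045,0,0,0,0.0117,0],[-0.0125,-0.045,0,0,0,0.0117,0]]'
python3 -m inch '[[0,0,0,0,0,0,0]]'
python3 - <<'E'
from h import *
np.set_printoptions(precision=4,suppress=True)
R={}
for cam in ("wrist","top","scene"):
    im=grab_frame(cam); save(im,cam+"1.png"); print(cam,np.array(calibration(cam)["pose"])[:3,3])
    for n,z in {"sleeve_middle_center":.036,"cone_mouth":.085}.items():
        for r in landmark_of(n,cam)[:4]:
            p=at_z(cam,r["xy"],z); print(n,round(r["score"],2),np.round(r["xy"],1),p)
print(telemetry.observe()["qpos"])
go([.49,-.214,.25],2.72)
E
```

```text
clock: 1.8
position: [0.4303, 0.0636, 0.2502]
tool_rot: [3.141, 0.0, 2.778]
force: [1.7, 0.5, -0.4]
grip_width: 0.0853
finger_force: 0.0
clock: 2.3
position: [0.4032, -0.1684, 0.2503]
tool_rot: [3.141, 0.001, 2.72]
force: [0.6, 0.0, 0.4]
grip_width: 0.0853
finger_force: 0.0
clock: 2.4
position: [0.4024, -0.1717, 0.2504]
tool_rot: [-3.14, 0.001, 2.712]
force: [0.6, 1.1, -0.4]
grip_width: 0.0852
finger_force: 0.0
wrist [ 0.3415 -0.1399  0.4225]
sleeve_middle_center 0.79 [325.8 294.1] [ 0.4958 -0.2065  0.036 ]
sleeve_middle_center 0.79 [327.6 370.4] [ 0.5776 -0.2412  0.036 ]
sleeve_middle_center 0.7 [612.2 327.1] [0.6529 0.0509 0.036 ]
cone_mouth 0.85 [495.4 337.7] [ 0.5799 -0.0722  0.085 ]
top [ 0.4612 -0.1655  1.0967]
sleeve_middle_center 0.96 [348.4 287.6] [ 0.4928 -0.2169  0.036 ]
sleeve_middle_center 0.95 [210.2 204.3] [0.6567 0.0475 0.036 ]
sleeve_middle_center 0.9 [367.1 241.6] [ 0.5803 -0.2543  0.036 ]
cone_mouth 0.6 [274.8 240.8] [ 0.5783 -0.0814  0.085 ]
scene [0.0847 0.3565 0.5695]
sleeve_middle_center 0.93 [332.6 233.6] [ 0.5863 -0.2478  0.036 ]
sleeve_middle_center 0.92 [365.4 266.9] [ 0.4837 -0.2098  0.036 ]
sleeve_middle_center 0.92 [173.2 295.7] [0.6582 0.0429 0.036 ]
cone_mouth 0.95 [266.  255.7] [ 0.577  -0.0786  0.085 ]
[-0.0922  0.1645  0.3964  2.0216 -0.0769  0.9693  1.4933]
shift [-0.0982 -0.0088  0.    ] turn [0.0001 0.0001 0.0011] clock 2.85 force [ 0.46 -0.54  0.78]
```

View pics/wrist1.png

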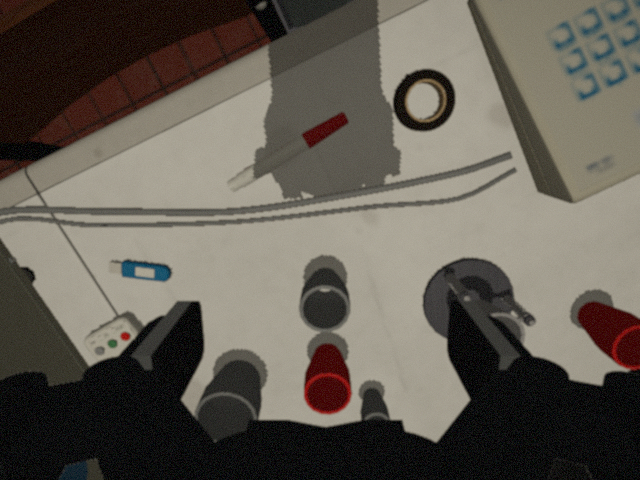

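The wrist view shows the grey middle sleeve with its rim at (325,307), the red one just behind at (327,390), and the cone partly hidden by a finger at (495,335). I'll step sideways for a clear view of the cone, then fit both precisely.

```bash

python3 -m inch '[[-0.002,0.039,0,0,0,0,0],[-0.002,0.039,0,0,0,0,0],[-0.002,0.039,0,0,0,0,0],[-0.002,0.039,0,0,0,0,0],[0,0,0,0,0,0,0]]'
python3 -m inch '[[0,0,0,0,0,0,0]]'
cat >> h.py <<'E'
from scipy.optimize import least_squares
SLEEVE=[(-.036,.016),(.006,.0245),(.036,.0245)]
def proj(c,P):
    f=240/np.tan(np.radians(c["fovy"])/2); T=np.linalg.inv(np.array(c["pose"])); q=P@T[:3,:3].T+T[:3,3]
    return np.c_[c["cx"]+f*q[:,0]/q[:,2],c["cy"]+f*q[:,1]/q[:,2]]
def rings(p,prof):
    t=np.linspace(0,2*np.pi,60); return np.concatenate([np.c_[p[0]+r*np.cos(t),p[1]+r*np.sin(t),0*t+p[2]+h] for h,r in prof])
def sil_c(c,p,prof=SLEEVE):
    hl=cv2.convexHull(proj(c,rings(p,prof)).astype(np.float32)); m=cv2.moments(hl)
    return np.array([m["m10"]/m["m00"],m["m01"]/m["m00"]]),m["m00"]
def fit(obs,z,x0,prof=SLEEVE):  # obs: list of (calib, centroid)
    g=lambda v:np.concatenate([sil_c(c,[v[0],v[1],z],prof)[0]-u for c,u in obs])
    r=least_squares(g,x0,diff_step=1e-3); return r.x,np.round(r.fun,1)
def cent(reg):
    m=cv2.moments(reg.astype(np.uint8),True); return np.array([m["m10"]/m["m00"],m["m01"]/m["m00"]]),m["m00"]
E
python3 - <<'E'
from h import *
np.set_printoptions(precision=4,suppress=True)
obs=[];rays=[]
for cam in ("wrist","top","scene"):
    c=calibration(cam); im=grab_frame(cam); save(im,cam+"2.png")
    for r in outline_of("sleeve_middle_center",cam):
        u,a=cent(r["region"]); s,ar=sil_c(c,[.49,-.213,.036])
        if np.hypot(*(u-s))<20:
            print(cam,r["score"],u,s,a,ar); obs.append((c,u)); print(fit([(c,u)],.036,[.49,-.213]))
    for r in landmark_of("cone_mouth",cam)[:2]: print(cam,r["score"],r["xy"],at_z(cam,r["xy"],.085))
print(fit(obs,.036,[.49,-.213]))
print(telemetry.observe()["position"])
E
```

```text
clock: 3.35
position: [0.4765, -0.0225, 0.2497]
tool_rot: [3.141, -0.0, 2.726]
force: [-0.3, -1.4, -0.4]
grip_width: 0.0854
finger_force: 0.0
clock: 3.45
position: [0.4749, -0.0267, 0.2498]
tool_rot: [-3.141, -0.0, 2.722]
force: [-0.3, -0.4, -0.7]
grip_width: 0.0853
finger_force: 0.0
wrist 0.78 [156.2813 291.8209] [154.8681 290.7796] 2904.0 3164.657552367309
(array([ 0.4915, -0.2123]), array([ 0., -0.]))
wrist 0.85 [318.6, 332.1] [ 0.5789 -0.0802  0.085 ]
top 0.88 [349.0579 288.1381] [347.0889 288.7047] 449.0 570.5086373779923
(array([ 0.491 , -0.2167]), array([-0., -0.]))
top 0.65 [277.7, 238.6] [ 0.5823 -0.0867  0.085 ]
scene 0.7 [363.5228 259.1864] [363.802  261.0812] 1293.0 1252.279984903289
(array([ 0.4935, -0.2168]), array([-0., -0.]))
scene 0.69 [263.3, 253.3] [ 0.5846 -0.0802  0.085 ]
(array([ 0.4917, -0.2138]), array([-1.2,  0.7, -1.6, -0.4, -0.3,  1.3]))
[ 0.4748 -0.0278  0.2501]
```

View pics/wrist2.png

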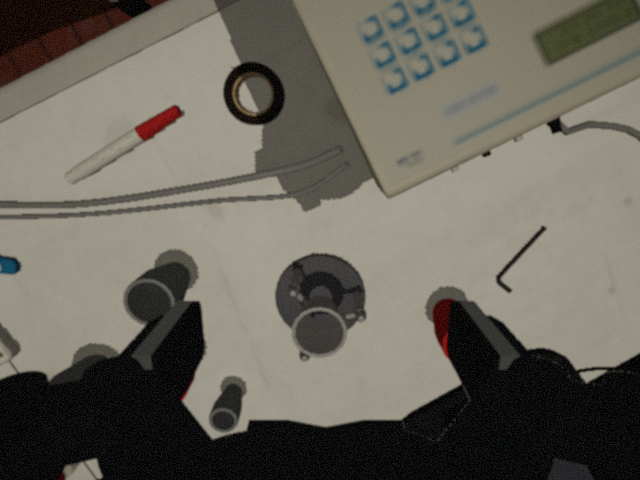

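The wrist view now shows the cone clear of the fingers, with its rim centred at about (319,331), which gives (0.579,-0.080). The sleeve is at (0.4915,-0.213). Both heights and distances are plausible, so I'll go above the sleeve.

```bash
python3 - <<'E'
from h import *
go([.4915,-.213,.13],2.722)
E
```

```text
shift [-0.0911 -0.1621  0.1201] turn [ 7.41350502e-05  1.44368168e-04 -2.78237464e-03] clock 3.9 force [ 0.28 -0.62  0.03]
```

```bash

python3 -m inch '[[-0.0182,-0.0324,0,0,0,0,0],[-0.0182,-0.0324,0,0,0,0,0],[-0.0182,-0.0324,0,0,0,0,0],[-0.0182,-0.0324,0,0,0,0,0],[-0.0182,-0.0324,0,0,0,0,0]]'
python3 -m inch '[[0,0,0.03,0,0,0,0],[0,0,0.03,0,0,0,0],[0,0,0.03,0,0,0,0],[0,0,0.03,0,0,0,0],[0,0,0,0,0,0,0]]'
python3 - <<'E'
from h import *
im=grab_frame("wrist");save(im,"wrist3.png");c=calibration("wrist")
for r in outline_of("sleeve_middle_center","wrist"):
    u,a=cent(r["region"]);s,ar=sil_c(c,[.4915,-.213,.036]); print(r["score"],r["rect"],u,s,a,ar)
go([.4915,-.213,.036],2.722)
for cam in ("top","scene"): save(grab_frame(cam),cam+"3.png")
E
```

```text
clock: 4.4
position: [0.4915, -0.2142, 0.2501]
tool_rot: [3.142, 0.0, 2.72]
force: [1.4, -0.1, -0.1]
grip_width: 0.0857
finger_force: 0.0
clock: 4.9
position: [0.4897, -0.212, 0.1272]
tool_rot: [-3.141, -0.005, 2.72]
force: [0.2, -0.3, 0.1]
grip_width: 0.0858
finger_force: 0.0
0.95 [291.2, 317.0, 365.8, 421.3] [327.52623638 371.82212909] [322.95222059 240.34134875] 5965.0 5828.209696678212
0.66 [284.8, 199.9, 365.1, 292.3] [324.09970559 247.81157998] [322.95222059 240.34134875] 5095.0 5828.209696678212
shift [-0.     -0.0001  0.0946] turn [-0.00024872 -0.00038524 -0.00261355] clock 5.0 force [ 0.5  -0.42  0.44]
```

View pics/wrist3.png

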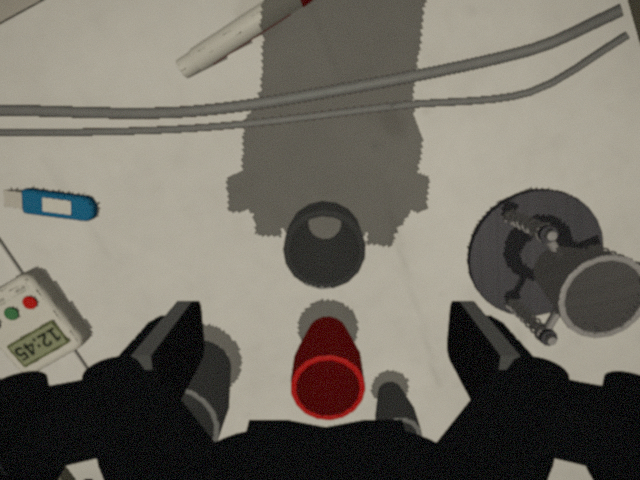

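```bash
python3 - <<'E'
from h import *
np.set_printoptions(precision=4,suppress=True)
print(telemetry.observe()["position"])
c=calibration("wrist");im=grab_frame("wrist");save(im,"wrist4.png")
b=proj(c,rings([.4915,-.213,.036],SLEEVE)); print("pred",b.min(0),b.max(0))
for r in outline_of("sleeve_middle_center","wrist"):
    u,a=cent(r["region"]);print(r["score"],r["rect"],u,fit([(c,u)],.036,[.49,-.213])[0])
    h=cv2.convexHull(np.argwhere(r["region"])[:,::-1].astype(np.float32));m=cv2.moments(h);u=np.array([m["m10"],m["m01"]])/m["m00"]
    print(" hull",u,fit([(c,u)],.036,[.49,-.213])[0],m["m00"])
g=im.copy()
for q in b: cv2.circle(g,tuple(int(v) for v in q),0,(0,255,0),-1)
cv2.imwrite("pics/crop4.png",cv2.resize(g[150:350,200:640],None,fx=1.8,fy=1.8,interpolation=cv2.INTER_CUBIC)[:,:,::-1])
for p in landmark_of("cone_mouth","wrist")[:1]: print(p["xy"],at_z("wrist",p["xy"],.085))
E
```

```text
[ 0.4923 -0.213   0.1316]
pred [280.779  191.3774] [363.9448 279.7527]
0.92 [284.0, 194.5, 362.8, 286.2] [323.9306 240.5902] [ 0.4945 -0.2133]
 hull [323.9473 238.5413] [ 0.4933 -0.2128] 5504.0
0.83 [293.6, 304.9, 365.5, 410.8] [327.175 363.132] [ 0.5783 -0.2486]
 hull [327.2    363.0593] [ 0.5783 -0.2485] 5809.0
[598.0, 289.7] [ 0.5794 -0.0784  0.085 ]
```

View pics/crop4.png

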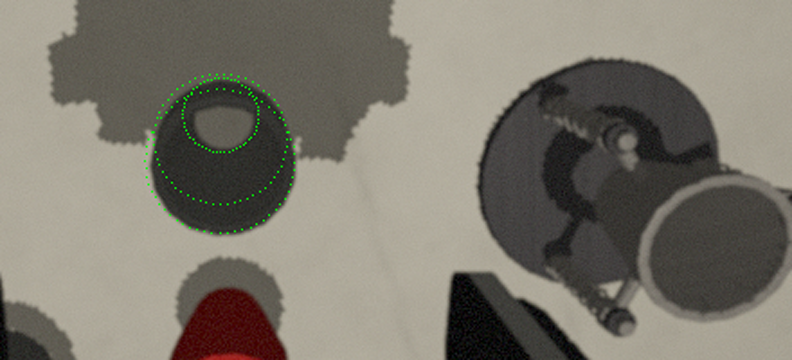

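The overlay of the predicted sleeve lies within about 2 px of the image, putting the sleeve at (0.4928,-0.2132). The TCP is already above it, so I'll lower straight down and grip.

```bash

python3 -m inch '[[0,0,0.024,0,0,0,0],[0,0,0.024,0,0,0,0],[0,0,0.024,0,0,0,0],[0,0,0.023,0,0,0,0],[0,0,0,0,0,0,0]]'
python3 -m inch '[[0,0,0,0,0,0,0]]'
python3 - <<'E'
from h import *
go([.4928,-.2132,.036],2.722)
E
```

```text
clock: 5.75
position: [0.4905, -0.2121, 0.0335]
tool_rot: [-3.141, -0.003, 2.72]
force: [-0.7, 0.2, 0.2]
grip_width: 0.0854
finger_force: 0.0
clock: 5.85
position: [0.4918, -0.2128, 0.0358]
tool_rot: [-3.142, 0.0, 2.72]
force: [0.2, 0.4, 0.6]
grip_width: 0.0854
finger_force: 0.0
shift [-0.001   0.     -0.0002] turn [-7.16988396e-05  3.21854035e-04 -2.36059714e-03] clock 5.85 force [0.16 0.42 0.55]
```

```bash

python3 -m inch '[[-0.001,0,0,0,0,0,0.3],[0,0,0,0,0,0,0.4],[0,0,0,0,0,0,0.6],[0,0,0,0,0,0,0.8],[0,0,0,0,0,0,0.8]]' 30
python3 -m inch '[[0,0,0,0,0,0,0.8],[0,0,0,0,0,0,0.8]]'
python3 -m inch '[[0,0,-0.01,0,0,0,0.8],[0,0,-0.03,0,0,0,0.8],[0,0,-0.04,0,0,0,0.8],[0,0,-0.04,0,0,0,0.8],[0,0,-0.03,0,0,0,0.8]]'
python3 -m inch '[[0,0,0,0,0,0,0.8],[0,0,0,0,0,0,0.8]]'
python3 - <<'E'
from h import *
np.set_printoptions(precision=4,suppress=True)
s=telemetry.observe();print(s["position"],s["grip_width"],s["finger_force"],s["force"])
c=calibration("wrist");im=grab_frame("wrist")
# in-hand: expected centre if collar mid at grasp point
R=Ro.from_euler("xyz",s["tool_rot"]); 
for z in (0,.004,.008): 
    p=s["position"]+R.apply([0,0,z]); b=proj(c,rings(p,SLEEVE)); print(z,"pred",b.min(0),b.max(0))
p=s["position"]
for q in proj(c,rings(p,SLEEVE)): cv2.circle(im,tuple(int(v) for v in q),0,(0,255,0),-1)
save(im,"wrist5.png")
for r in outline_of("sleeve_middle_center","wrist"): print(r["score"],r["rect"])
go([.579,-.0795,.165],2.722)
E
```

```text
clock: 6.35
position: [0.4933, -0.2133, 0.0361]
tool_rot: [3.141, 0.002, 2.72]
force: [-1.0, 0.3, 10.8]
grip_width: 0.0464
finger_force: 29.0
clock: 6.55
position: [0.4933, -0.2133, 0.0361]
tool_rot: [3.141, 0.002, 2.72]
force: [0.3, 0.4, 10.6]
grip_width: 0.0466
finger_force: 29.0
clock: 7.05
position: [0.4926, -0.2132, 0.1882]
tool_rot: [3.141, 0.002, 2.719]
force: [0.1, -0.2, -0.7]
grip_width: 0.0458
finger_force: 31.1
clock: 7.25
position: [0.4926, -0.2128, 0.1859]
tool_rot: [3.141, 0.001, 2.72]
force: [-0.3, 0.6, -1.7]
grip_width: 0.0463
finger_force: 31.1
[ 0.4926 -0.2128  0.1859] 0.046261503839925416 31.088264792924747 [-0.2789  0.5553 -1.71  ]
0 pred [254.9555 225.6589] [389.2329 374.5919]
0.004 pred [256.7083 223.8443] [387.6093 368.5294]
0.008 pred [258.375  222.0926] [386.0654 362.7519]
0.73 [260.8, 223.5, 388.6, 376.8]
shift [-0.0249  0.1571  0.0194] turn [-0.0001 -0.0011 -0.0021] clock 7.35 force [ 0.57  0.22 -1.11]
```

View pics/wrist5.png

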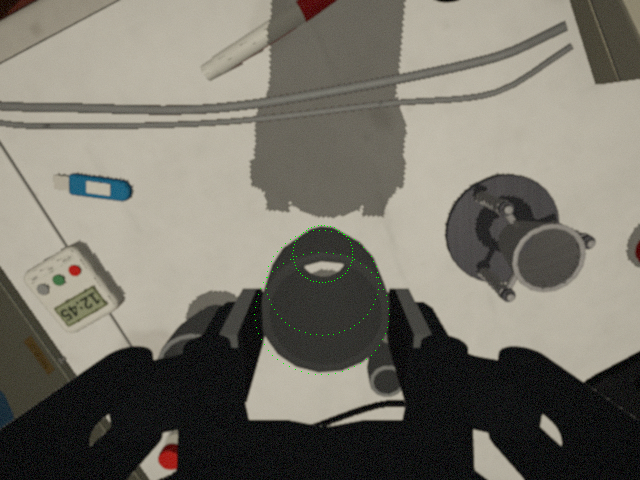

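The sleeve is in hand and matches the overlay (rows 223–376 against 225–374 predicted), and the cone rim shows at about (548,256). I'll fit the rim circle against the image edges for a better centre.

```bash
cat >> h.py <<'E'
def rimfit(cam,x0,z=.085,rs=(.022,.026)):
    c=calibration(cam); g=cv2.GaussianBlur(cv2.cvtColor(grab_frame(cam),cv2.COLOR_RGB2GRAY),(3,3),0)
    D=cv2.distanceTransform((cv2.Canny(g,30,80)==0).astype(np.uint8),cv2.DIST_L2,5); D=np.minimum(D,6).astype(np.float32)
    def cost(x,y):
        q=proj(c,rings([x,y,z],[(0,r) for r in rs])).astype(np.float32)
        return cv2.remap(D,q[:,0],q[:,1],cv2.INTER_LINEAR).mean()
    G=[(cost(x0[0]+a,x0[1]+b),x0[0]+a,x0[1]+b) for a in np.arange(-.008,.0081,.0005) for b in np.arange(-.008,.0081,.0005)]
    return sorted(G)[:4]
E
python3 - <<'E'
from h import *
for cam in ("wrist","top","scene"):
    print(cam,np.round(rimfit(cam,[.579,-.08]),4).tolist())
    for p in landmark_of("cone_mouth",cam)[:1]: print(p["xy"],at_z(cam,p["xy"],.085))
E
```

```text
wrist [[0.4402, 0.5795, -0.078], [0.5154, 0.579, -0.078], [0.5637, 0.5795, -0.0775], [0.5831, 0.5795, -0.0785]]
[546.2, 261.9] [ 0.57932414 -0.08090665  0.085     ]
top [[0.4563, 0.578, -0.082], [0.4571, 0.578, -0.0815], [0.4729, 0.5775, -0.082], [0.4749, 0.5775, -0.0815]]
[273.8, 241.2] [ 0.5776294  -0.07953781  0.085     ]
scene [[0.7526, 0.5795, -0.0805], [0.7535, 0.58, -0.0805], [0.7563, 0.58, -0.081], [0.7566, 0.5795, -0.08]]
[263.8, 254.5] [ 0.58178654 -0.07853399  0.085     ]
```

```bash

python3 -m inch '[[-0.003,0.02,0,0,0,0,0.8],[-0.006,0.04,0,0,0,0,0.8],[-0.006,0.04,0,0,0,0,0.8],[-0.006,0.037,0.005,0,0,0,0.8],[-0.004,0.02,0.005,0,0,0,0.8]]'
python3 -m inch '[[0,0,0.005,0,0,0,0.8],[0,0,0.005,0,0,0,0.8],[0,0,0,0,0,0,0.8]]'
python3 - <<'E'
from h import *
np.set_printoptions(precision=4,suppress=True)
tiles=[]
go([.579,-.080,.140],2.722)
s=telemetry.observe(); P=s["position"]; print(P)
for cam,(u,v) in {"wrist":(320,290),"scene":(264,225)}.items():
    c=calibration(cam); print(cam,np.round(rimfit(cam,[.579,-.08]),4).tolist()[:2]); im=grab_frame(cam)
    for r in outline_of("sleeve_middle_center",cam):
        b=proj(c,rings(P,SLEEVE)); print(r["score"],r["rect"],"pred",b.min(0),b.max(0))
    k=150 if cam=="wrist" else 75; f=600//(2*k)
    x0,y0=u-k,v-k
    big=cv2.resize(im[y0:y0+2*k,x0:x0+2*k],(400,400),interpolation=cv2.INTER_CUBIC); f=200/k
    for q in proj(c,rings(P,SLEEVE)): cv2.circle(big,(int((q[0]-x0+.5)*f),int((q[1]-y0+.5)*f)),0,(0,255,0),-1)
    for q in proj(c,rings([.579,-.08,.085],[(0,.026)])): cv2.circle(big,(int((q[0]-x0+.5)*f),int((q[1]-y0+.5)*f)),0,(255,255,0),-1)
    tiles.append(big)
cv2.imwrite("pics/c6.png",np.hstack(tiles)[:,:,::-1])
E
```

```text
clock: 8.15
position: [0.5809, -0.0767, 0.1744]
tool_rot: [3.141, -0.0, 2.723]
force: [0.1, 0.0, -1.2]
grip_width: 0.046
finger_force: 31.1
clock: 8.45
position: [0.5786, -0.0813, 0.1643]
tool_rot: [-3.14, -0.001, 2.718]
force: [0.1, 0.0, -0.3]
grip_width: 0.0463
finger_force: 31.1
shift [0.0002 0.0013 0.0243] turn [-0.0011 -0.0011 -0.0038] clock 8.45 force [ 0.06  0.02 -0.33]
[ 0.5786 -0.0813  0.1643]
wrist [[3.1726, 0.58, -0.079], [3.1798, 0.58, -0.0785]]
0.98 [77.0, 266.5, 171.7, 351.2] pred [254.795  225.7266] [389.044  374.3292]
0.94 [477.6, 211.1, 574.2, 286.9] pred [254.795  225.7266] [389.044  374.3292]
0.68 [260.7, 224.7, 388.4, 376.0] pred [254.795  225.7266] [389.044  374.3292]
scene [[2.1926, 0.5795, -0.08], [2.2002, 0.58, -0.0805]]
0.98 [152.7, 268.6, 193.0, 319.7] pred [244.6793 180.3189] [280.3968 237.2131]
0.8 [242.3, 181.7, 280.7, 239.2] pred [244.6793 180.3189] [280.3968 237.2131]
0.73 [321.9, 209.5, 354.4, 254.6] pred [244.6793 180.3189] [280.3968 237.2131]
```

View pics/c6.png

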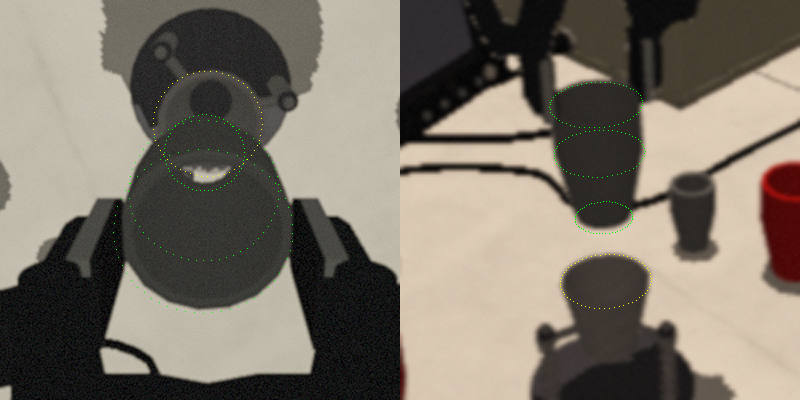

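Both views agree with the overlays to about 1 mm. In the wrist view the sleeve hangs just over the cone, and in the scene view its foot sits above the rim. The cone is at (0.579,-0.080), so I'll correct by 1 mm and lower.

```bash

python3 -m inch '[[0,0.001,0.01,0,0,0,0.8],[0,0,0.015,0,0,0,0.8],[0,0,0.01,0,0,0,0.8],[0,0,0.005,0,0,0,0.8],[0,0,0,0,0,0,0.8]]'
python3 -m inch '[[0,0,0,0,0,0,0.8]]'
python3 - <<'E'
from h import *
go([.579,-.080,.105],2.722); s=telemetry.observe(); print(s["position"],s["moment"])
E
```

```text
clock: 9.25
position: [0.5796, -0.0791, 0.1243]
tool_rot: [-3.141, -0.001, 2.72]
force: [-0.7, 0.0, -0.3]
grip_width: 0.0459
finger_force: 31.1
clock: 9.35
position: [0.5802, -0.0792, 0.1252]
tool_rot: [3.142, 0.0, 2.72]
force: [0.0, -0.5, -0.8]
grip_width: 0.0461
finger_force: 31.1
shift [ 0.0007 -0.0012  0.0202] turn [ 2.28483809e-05  2.58278952e-04 -2.36465470e-03] clock 9.35 force [ 0.04 -0.55 -0.77]
[ 0.5801509  -0.07915638  0.12523896] [-0.04470137  0.02700393 -0.02227774]
```

```bash

python3 -m inch '[[0.0007,-0.0012,0.005,0,0,0,0.8],[0,0,0.005,0,0,0,0.8],[0,0,0.005,0,0,0,0.8],[0,0,0.005,0,0,0,0.8],[0,0,0,0,0,0,0.8]]'
python3 -m inch '[[0,0,0,0,0,0,0.8]]'
python3 - <<'E'
from h import *
go([.579,-.080,.097],2.722); s=telemetry.observe(); print(s["position"],s["force"],s["moment"])
E
```

```text
clock: 9.85
position: [0.5784, -0.0798, 0.1042]
tool_rot: [-3.141, -0.001, 2.72]
force: [0.3, 0.3, -1.1]
grip_width: 0.0463
finger_force: 31.1
clock: 9.95
position: [0.5788, -0.0799, 0.1049]
tool_rot: [-3.141, -0.0, 2.72]
force: [0.4, -0.0, -0.1]
grip_width: 0.0461
finger_force: 31.1
shift [-0.0002 -0.      0.0079] turn [-0.00015548 -0.00020398 -0.00227725] clock 9.95 force [ 0.39 -0.02 -0.15]
[ 0.57881592 -0.07988531  0.10488029] [ 0.38570658 -0.01784395 -0.1486652 ] [-0.01996641  0.02570216  0.04068269]
```

Free of contact at z = 0.105. I'll take the last millimetres slowly, watching the force.

```bash

python3 -m inch '[[0,0,0.002,0,0,0,0.8],[0,0,0.002,0,0,0,0.8],[0,0,0.002,0,0,0,0.8],[0,0,0,0,0,0,0.8],[0,0,0,0,0,0,0.8]]'
python3 - <<'E'
from h import *
go([.579,-.080,.0955],2.722); s=telemetry.observe(); print(s["position"],s["force"],s["moment"])
E
python3 -m inch '[[0,0,0.0015,0,0,0,0.8],[0,0,0.0015,0,0,0,0.8],[0,0,0,0,0,0,0.8],[0,0,0,0,0,0,0.8]]'
python3 - <<'E'
from h import *
go([.579,-.080,.0945],2.722); s=telemetry.observe(); print(s["position"],s["force"],s["moment"])
E
```

```text
clock: 10.45
position: [0.5789, -0.0798, 0.099]
tool_rot: [3.142, -0.0, 2.72]
force: [-0.9, 0.9, -1.0]
grip_width: 0.0462
finger_force: 31.1
shift [-0.0002 -0.0002  0.0035] turn [ 8.28949958e-05 -3.37578418e-05 -2.18383564e-03] clock 10.45 force [-0.86  0.87 -1.01]
[ 0.57888253 -0.07975582  0.0989769 ] [-0.86276176  0.86581903 -1.00902743] [ 0.23404045 -0.07405872  0.03839135]
clock: 10.85
position: [0.579, -0.0796, 0.0961]
tool_rot: [3.141, 0.0, 2.72]
force: [1.5, 3.1, 1.4]
grip_width: 0.0463
finger_force: 31.3
shift [-0.0001 -0.0003  0.0016] turn [ 0.0002848   0.00017101 -0.00206862] clock 10.85 force [1.47 3.06 1.35]
[ 0.57902079 -0.07964999  0.09607468] [1.47492705 3.0553326  1.35325469] [ 0.85170073 -0.33423661 -0.00179244]
```

There is a light contact, about 3 N along tool +y, so the cone's axis lies about 1 mm that way. I'll shift to it and recheck.

```bash

python3 -m inch '[[0,0.001,0,0,0,0,0.8],[0,0,0,0,0,0,0.8],[0,0,0,0,0,0,0.8]]'
python3 -m inch '[[0,0.0005,0.001,0,0,0,0.8],[0,0,0.0005,0,0,0,0.8],[0,0,0,0,0,0,0.8],[0,0,0,0,0,0,0.8]]'
python3 - <<'E'
from h import *
go([.579,-.080,.0945],2.722); s=telemetry.observe(); print(s["position"],s["force"],s["moment"])
E
```

```text
clock: 11.15
position: [0.5791, -0.0791, 0.0959]
tool_rot: [-3.141, -0.0, 2.72]
force: [0.5, 0.1, -0.1]
grip_width: 0.0463
finger_force: 31.1
clock: 11.55
position: [0.5794, -0.0786, 0.0944]
tool_rot: [-3.141, -0.0, 2.72]
force: [-0.4, 0.5, -1.2]
grip_width: 0.0465
finger_force: 31.1
shift [-0.0002 -0.0015 -0.0001] turn [-0.00015537 -0.00011139 -0.00231124] clock 11.55 force [-0.43  0.53 -1.22]
[ 0.57940186 -0.07857608  0.09444077] [-0.42863147  0.52846842 -1.21954987] [-0.12409224  0.00438227  0.00666436]
```

Free again at z = 0.0944, about 3.5 mm above rest with the foot 26 mm inside. Releasing gently, then backing up.

```bash

python3 -m inch '[[0,0,0,0,0,0,0.4],[0,0,0,0,0,0,0.35],[0,0,0,0,0,0,0.3],[0,0,0,0,0,0,0.2],[0,0,0,0,0,0,0.1]]' 20
python3 -m inch '[[0,0,0,0,0,0,0],[0,0,0,0,0,0,0],[0,0,0,0,0,0,0]]'
python3 - <<'E'
from h import *
s=telemetry.observe(); print(s["force"],s["grip_width"])
save(grab_frame("scene"),"scene7.png");im=cv2.imread("pics/scene7.png");cv2.imwrite("pics/c7.png",cv2.resize(im[150:330,170:410],None,fx=3.2,fy=3.2,interpolation=cv2.INTER_CUBIC))
E
```

```text
clock: 12.05
position: [0.5795, -0.0785, 0.0945]
tool_rot: [-3.142, 0.0, 2.72]
force: [-0.2, -0.2, 0.2]
grip_width: 0.0767
finger_force: 0.0
clock: 12.35
position: [0.5795, -0.0785, 0.0945]
tool_rot: [-3.142, 0.0, 2.72]
force: [0.0, -0.0, 0.6]
grip_width: 0.0854
finger_force: 0.0
[ 0.00643231 -0.02745211  0.55755571] 0.0854288149558868
```

View pics/c7.png

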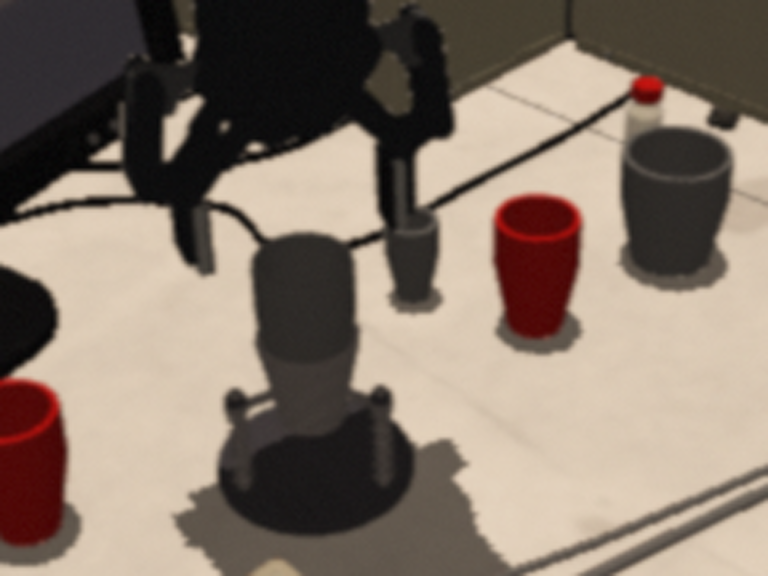

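The crop shows the sleeve upright in the cone at (300,300), with the open fingers clear on both sides and the other sleeves untouched. Retreating straight up.

```bash

python3 -m inch '[[0,0,-0.01,0,0,0,0],[0,0,-0.02,0,0,0,0],[0,0,-0.035,0,0,0,0],[0,0,-0.04,0,0,0,0],[0,0,-0.04,0,0,0,0]]'
python3 -m inch '[[0.02,0,0,0,0,0,0],[0.03,0,0,0,0,0,0],[0.03,0,0,0,0,0,0],[0,0,0,0,0,0,0],[0,0,0,0,0,0,0]]'
python3 - <<'E'
from h import *
tiles=[];C=[.579,-.0795,.091]
for cam,(u,v,k) in {"wrist":(320,290,150),"scene":(264,240,75)}.items():
    c=calibration(cam); im=grab_frame(cam); x0,y0=u-k,v-k; f=200/k
    for r in outline_of("sleeve_middle_center",cam):
        b=proj(c,rings(C,SLEEVE));print(cam,r["score"],r["rect"],"pred",b.min(0),b.max(0))
    big=cv2.resize(im[y0:y0+2*k,x0:x0+2*k],(400,400),interpolation=cv2.INTER_CUBIC)
    for q in proj(c,rings(C,SLEEVE[1:])): cv2.circle(big,(int((q[0]-x0+.5)*f),int((q[1]-y0+.5)*f)),0,(0,255,0),-1)
    tiles.append(big)
cv2.imwrite("pics/c8.png",np.hstack(tiles)[:,:,::-1])
E
```

```text
clock: 12.9
position: [0.5791, -0.0786, 0.2418]
tool_rot: [-3.142, 0.0, 2.719]
force: [-0.2, 0.1, 0.1]
grip_width: 0.0855
finger_force: 0.0
clock: 13.4
position: [0.5066, -0.0456, 0.2405]
tool_rot: [3.141, 0.001, 2.72]
force: [-0.4, -0.0, 0.8]
grip_width: 0.0854
finger_force: 0.0
wrist 0.78 [291.9, 274.6, 355.4, 353.5] pred [289.59965259 270.01769693] [353.29672289 350.3584077 ]
wrist 0.25 [291.3, 249.0, 374.2, 300.1] pred [289.59965259 270.01769693] [353.29672289 350.3584077 ]
scene 0.93 [321.3, 210.2, 352.5, 255.5] pred [247.41249857 223.19616907] [281.24519644 276.81077373]
scene 0.84 [247.3, 221.2, 282.7, 264.4] pred [247.41249857 223.19616907] [281.24519644 276.81077373]
scene 0.81 [153.7, 268.1, 191.6, 322.3] pred [247.41249857 223.19616907] [281.24519644 276.81077373]
```

View pics/c8.png

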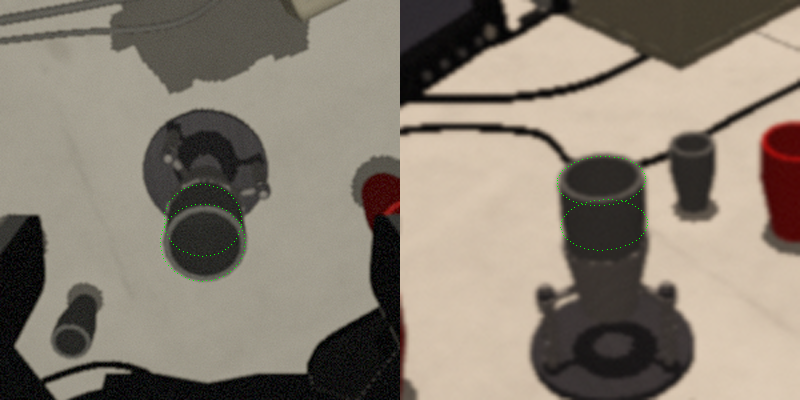

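The sleeve sits upright in the cone, and in both views its collar matches the loose-rest overlay to within about 1 mm. The small sleeve is where it was. Handing in.

```bash
python3 -c "
from workcell import bot
print(bot.job_done())"
```

```text
the job is handed in; nothing more can be done
None
```

The middle grey sleeve rests loosely and upright in the spring-mounted cone, the small and large sleeves stand where they were, and the job was handed in at about 13.6 s.

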